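# Lock out the key machine and open the cleaner

## Task

Before opening the flammable cleaner, lock the key machine out: take the red tag from its wooden rest and hang it by its hole on the post of the blue switch box, lying flat along the box so that it covers the green start button, and let go of it. Then take the yellow safety cap of the cleaner bottle, press it down, twist it anticlockwise while it is down, lift it off, and finish holding it still and level, straight above the open bottle with its underside roughly 7 cm above the neck. Leave the other things on the bench where they are.

Things in the scene. Friction and masses are not known exactly. Their poses are not given: they have to be found in the camera images.
- tag_center (a point): Centre (half-way up) of the loose red plastic tag: a flat plate 104 mm long (its x), 50 mm wide (its y), 6 mm thick (z), 50 g, with a round 19 mm hole 36 mm from the centre towards +x; a white label on the other end. It starts flat on the wooden rest; its long edges overhang the rest by about 9 mm a side, so it can be gripped from above across its 50 mm width.
- tag_hole (a point): Centre of the hole of the red tag (in the middle of its thickness); same axes as the tag.
- rest: Wooden block fixed to the bench under the tag: 80 mm long (x), 32 mm wide (y), 60 mm high, on a foot 110 x 80 mm, 8 mm high. Origin: centre of its underside.
- switchbox: Blue switch box fixed to the bench: 120 mm long (its x), 34 mm wide (y), 60 mm high, on a 150 x 90 mm foot plate 6 mm high; origin at the centre of its underside. Near its +x end a steel post stands up from the flat top (10 mm diameter, round tip 37 mm above the top). The flush green start button (22 mm across) is 14 mm from the centre towards -x.
- post_foot (a point): The foot of that post: on its axis, level with the flat top of the box (36 mm from the box's centre along its +x).
- seat (a point): Centre of the flat top of the switch box. A properly hung tag has its centre 3 mm above this point, its hole around the post and its white-label end over the green button.
- bottle: White cleaner bottle with an orange band, 68 mm across, held fast in a steel holder (92 mm square foot): it neither turns nor moves. Origin at the centre of the holder's underside, z up along the bottle's axis. Shoulder 100 mm up, sloping in to a 29 mm neck that ends 149 mm up.
- bottle_mouth (a point): Centre of the bottle neck's upper rim, on the axis, 149 mm above the bench. A grey spring pad in the neck pushes the cap up with about 4 N, rising to 10 N when the cap is pressed fully down; it stands 11 mm proud of the rim once the cap is off.
- cap_center (a point): Centre (half-way up) of the yellow 12-sided cap, 52 mm across, 34 mm high, 30 g; black pointer on top along +x; flats face x and every 30 deg. Closed: centre 145 mm above bench, axes as the bottle's. Presses down 8 mm to a stop; 5 mm or more passes the catch, then turn anticlockwise (from above): free to lift at 48 to 75 deg of turn, 61 best, then a stop. Lugs leave the neck after 30 mm of lift.
Things that resemble listed ones, but are neither listed nor needed, are in the scene too. Of the things that look like the part that bears tag_center, the middle-sized one is meant.

How it is judged (in metres and radians):
On the way, in this order (a step that is already met when the one before it is completed fails the run):
1. the red tag hangs on the post, flat along the box over the button, and is let go (horizontal distance between tag_hole and post_foot below 0.007 m and z of tag_center in the frame of switchbox between 0.06 and 0.067 m and horizontal distance between tag_center and seat below 0.018 m and angle between tag_center's own z axis and vertical below 0.1 rad and contact force between the fingers and tag below 0.05 N), for 0.2 s.
2. the cap is pressed down and, while down, turned past its catch (z of cap_center in the frame of bottle below 0.143 m and angle between the x axis of cap_center and the x axis of bottle, either way round above 0.4 rad), for 0.05 s.
At the end, for the whole second after the job is handed in: Tag released, flat on the box, hole within 7 mm of the post axis, centre within 18 mm of the box top's middle. Cap gripped, still, level within 0.3 rad, within 30 mm of the bottle's axis, underside 35 to 130 mm above the rim, touching no part of the bottle (all of step 1 and horizontal distance between cap_center and bottle_mouth below 0.03 m and z of cap_center in the frame of bottle between 0.201 and 0.296 m and angle between cap_center's own z axis and vertical below 0.3 rad and contact force between the fingers and cap above 1 N and contact force between cap and bottle below 0.05 N and linear speed of cap below 0.04 m/s); the arm keeps its last pose, push and grip.
It fails at once if the cap comes off while the tag is not hung (z of cap_center in the frame of bottle above 0.165 m and not (horizontal distance between tag_hole and post_foot below 0.007 m and z of tag_center in the frame of switchbox between 0.06 and 0.067 m and horizontal distance between tag_center and seat below 0.018 m and angle between tag_center's own z axis and vertical below 0.1 rad)).
It fails at once if a bystander is moved by more than 30 mm (distance of any of padlock, key, lock_cylinder, brush, screwdriver, grease_can, oil_bottle from where it was at the start of the episode above 0.03 m).
It also fails if it takes over 61 s, if anything falls off the work surface, if the arm or the gripper's body presses on something with over 40 N, if the wrist force passes 120 N, or if a joint passes its speed limit or range.

## Robot

A 6-joint arm with a two-finger parallel gripper is mounted at the origin on the work surface. World frame = base frame: x ahead of the robot, y to its left, z up, the work surface at z = 0. Lengths are in m, angles in degrees, forces in N, time in s.
With the tool pointing down it reaches from about 0.3 to 0.95 m from the base axis. Payload 3.1 kg.
Tool frame: the origin (TCP) lies on the mounting face of the last link; the fingertips stand tips_ahead ahead of it and the grasp point (between the pads) lies 155 mm ahead of it (tips_ahead is the distance from the TCP to the fingertips, in m); x points along the fingers, y is the direction in which the jaws open and shut, and the axes are right-handed (so a half turn about x gives the same grasp; the last joint's range is limited). The gripper opens to 85 mm and grips with 20 to 120 N. Pads are 22 mm wide; open, the fingers measure 114 mm over their backs; the gripper's body (76 mm by 85 mm) begins 54 mm behind the grasp point. The pads swing forward as they close: fully open they stand 13 mm farther back than shut.
Start: joints at [71.923, 17.653, 93.61, -0, 68.738, -3.994], TCP at [0.152, 0.606, 0.405] pointing down, gripper open.
Joint ranges: [-175.34, 175.34], [-45.06, 112.39], [2.9, 150.54], [-68.45, 248.45], [3.09, 151.38], [-168.51, 168.51]. Speed limits (degrees/s): [159.86, 159.86, 180, 180, 180, 180].

## Interface

Orientations are given as a 3x3 rotation matrix whose columns are the frame's x, y, z axes.
In Python, from bench import get_obs, snapshot, job_done, tips_ahead gives the robot as it stands.
- The arm moves only by the tool step_arm, never from a script. Its argument "deltas" is a list of rows, each a list of 3 entries, a list of its own where there are three numbers: the turn, a rotation vector about the tool's x, y, z normalised to -1 to 1, where 1 is 180 degrees, then the shift along the tool's x, y, z normalised to -1 to 1, where 1 is 0.6 m, then the opening, from 0 (shut) to 1 (fully open). A call has 1 to 12 rows; each row is the pose to reach, as a shift and turn from the pose measured when the call began, along the tool's axes at that moment, turning the shorter way round; what a row does not reach only later rows make up. A row lasts 1/8 s, in which the tool goes at most 62.5 mm and 10.7 degrees, less where a joint would pass 70% of its speed; a pose out of reach is approached as far as the arm can. A call with a number of a shift or a turn outside -1 to 1 is refused whole. A call with a gripper value outside its range is refused whole. The fingers move at their own pace and stop on an object; "grip_force" is the grip in N (left out, the last holds). Time passes only in rows, so rows that repeat a pose let the fingers close. It gives the time, the measured TCP pose, the force and the opening at its end, in the units of the state.
- get_obs(): the state, without advancing time (a new reading comes with each control period).
- snapshot(name): name is "scene" or "top"; returns a dict with "image" (400x640x3 uint8, red, green, blue), "K" (3x3 intrinsics, pixels), "k1" (the pictures are not rectified: a ray, as slopes to the right and down, at radius r is drawn at 1 + k1 r^2 times it, then the intrinsics apply), "view" (4x4, takes a point from world to camera coordinates). Camera axes: x right, y down, z forward; pixel columns grow to the right and rows downward; lengths in m; the calibration is good to about 2 mm. A picture is of the moment at which its call begins. There is no depth.
- job_done(): hands the job in, once; it reports no verdict.
The state is a dict: "time": time; "q": joint angles; "qvel": joint speeds; "joint_efforts": joint torques, N m; "tool_pos": TCP position; "tcp_rot": TCP orientation; "ft_force": force on the tool from outside, world axes, zero at the start; "wrist_torque": the same for the moment, N m; "width": finger opening in m.
Only numpy, scipy, OpenCV 4.12 (cv2) and the standard library are available. Lean on these libraries where they do the work, as an engineer would, in place of code of your own. Each camera call takes 0.05 s, during which the arm holds its last target. There are 200 camera calls.

## Working session

There is one attempt and no reset: what is moved stays moved. The work goes in short steps, Python scripts to look and compute and a tool call to move; the robot and the scene stay as the last step left them, time stands still between calls to the robot, and variables do not carry over. Pictures are saved under pics/ and viewed, about 8 in all and at most 12, crops included, and the job is handed in when it is done.

Besides the shell and the picture viewer there is one more tool, called after "Call:" as name([rows], argument=value, ...), one row to a line, values as JSON. step_arm: Moves the arm, as the interface text tells. Scaled input: -1 to 1 covers 0.6 m each way for a shift and 180 degrees each way for a turn. Its arguments: {"type":"object","properties":{"deltas":{"type":"array"},"grip_force":{"type":"number"}},"required":["deltas"]}

```bash
mkdir -p pics; cat > h.py <<'E'
import numpy as np, cv2
from bench import get_obs, snapshot, job_done, tips_ahead
def snap(name,fn=None):
    s=snapshot(name)
    if fn: cv2.imwrite(f'pics/{fn}.png',cv2.cvtColor(s['image'],cv2.COLOR_RGB2BGR))
    return s
def ray(s,uv):
    K=np.array(s['K']);V=np.array(s['view']);k=s['k1']
    d=np.array([(uv[0]-K[0,2])/K[0,0],(uv[1]-K[1,2])/K[1,1]]);u=d.copy()
    for _ in range(20): u=d/(1+k*(u@u))
    R=V[:3,:3];return -R.T@V[:3,3], R.T@np.array([u[0],u[1],1])
def onz(s,uv,z):
    o,d=ray(s,uv);return o+d*(z-o[2])/d[2]
def proj(s,p):
    K=np.array(s['K']);V=np.array(s['view']);c=V[:3,:3]@np.array(p)+V[:3,3];u=c[:2]/c[2]
    u=u*(1+s['k1']*(u@u));return np.array([K[0,0]*u[0]+K[0,2],K[1,1]*u[1]+K[1,2]])
def tri(s1,a,s2,b):
    o1,d1=ray(s1,a);o2,d2=ray(s2,b);A=np.stack([d1,-d2],1)
    t=np.linalg.lstsq(A,o2-o1,rcond=None)[0];p,q=o1+d1*t[0],o2+d2*t[1]
    return (p+q)/2,np.linalg.norm(p-q)
E
python3 - <<'E'
from h import *
import pickle
a=snap('scene','scene0');b=snap('top','top0')
pickle.dump((a,b),open('s0.pkl','wb'))
o=get_obs();print(o);print(tips_ahead() if callable(tips_ahead) else tips_ahead)
for s in(a,b):print(ray(s,(320,200)),s['K'],s['k1'])
E
```

```text
{'time': 0.1, 'q': array([ 7.19224891e+01,  1.77004300e+01,  9.36854300e+01,  4.98223324e-04,
        6.87391837e+01, -3.99205627e+00]), 'qvel': array([ 0.02788713, -0.15526246, -0.17234215, -0.08871486,  0.0583987 ,
        0.0504644 ]), 'joint_efforts': array([-3.90014839e-04, -4.16408050e+01, -2.77646273e+01, -4.30765158e-05,
        3.96172007e-03,  4.41603490e-06]), 'tool_pos': array([0.15198831, 0.60581682, 0.40352496]), 'tcp_rot': array([[-6.84916796e-04,  2.43371109e-01,  9.69933005e-01],
       [-2.07217845e-03,  9.69930805e-01, -2.43372020e-01],
       [-9.99997618e-01, -2.17656386e-03, -1.60013531e-04]]), 'ft_force': array([-0.39333809, -0.51675753,  0.11932853]), 'wrist_torque': array([0.03866103, 0.02536741, 0.02179495]), 'width': 0.08529771774379075}
0.1734
(array([ 1.40667772, -0.14645875,  0.88205153]), array([-0.71305961,  0.19366091, -0.67396048])) [[519.75547738   0.         326.99769091]
 [  0.         519.75547738 199.9294508 ]
 [  0.           0.           1.        ]] -0.0631737464826053
(array([0.49959883, 0.080421  , 1.22611882]), array([ 0.06115435, -0.01057737, -0.9980921 ])) [[516.74947927   0.         318.8239646 ]
 [  0.         516.74947927 196.96937514]
 [  0.           0.           1.        ]] -0.0320803535121779
```

View pics/scene0.png

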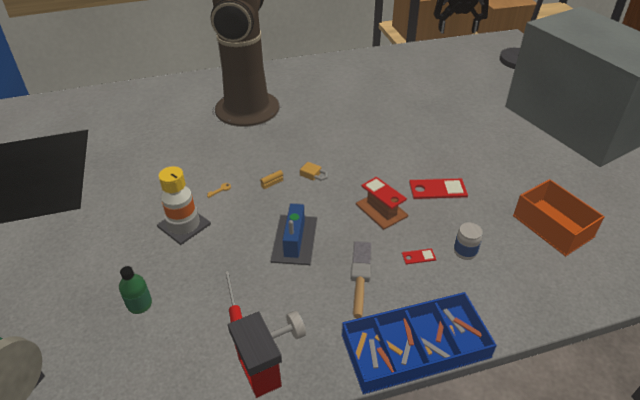

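View pics/top0.png

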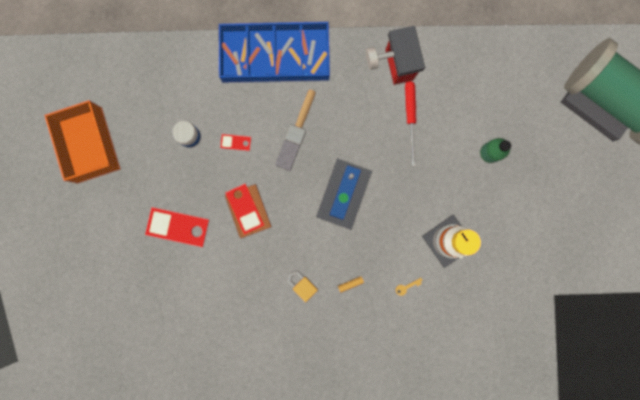

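The two views show the meant tag, with red on a wooden rest: scene (383,193), top (248,210), hole end up-screen at top (239,194). The larger and smaller red tags lie on the bench. The switch box is at top (345,193), with the post near (351,176) and the button at (344,198). The cap is at top (467,242), with its pointer at about (463,237).

```bash
cat > m.py <<'E'
from h import *
def mask(s,lo,hi,box):
    hsv=cv2.cvtColor(s['image'],cv2.COLOR_RGB2HSV);m=cv2.inRange(hsv,np.array(lo),np.array(hi))
    z=np.zeros_like(m);x0,y0,x1,y1=box;z[y0:y1,x0:x1]=m[y0:y1,x0:x1];return z
def big(m):
    c,_=cv2.findContours(m,cv2.RETR_EXTERNAL,cv2.CHAIN_APPROX_NONE);return max(c,key=cv2.contourArea)[:,0,:].astype(float)
def rect(s,c,z):
    P=np.array([onz(s,p,z)[:2] for p in c])
    (cx,cy),(w,h),a=cv2.minAreaRect((P*1000).astype(np.float32))
    if w<h: w,h,a=h,w,a+90
    return np.array([cx,cy])/1000,w,h,a
E
python3 - <<'E'
from m import *;import pickle
a,b=pickle.load(open('s0.pkl','rb'))
red=lambda s,bx: cv2.bitwise_or(mask(s,(0,150,90),(6,255,255),bx),mask(s,(174,150,90),(180,255,255),bx))
wh=lambda s,bx: mask(s,(0,0,170),(180,90,255),bx)
for n,s,bt,bb,bc in(('scene',a,(355,170,412,215),(275,195,312,262),(150,160,192,200)),('top',b,(215,175,280,245),(310,150,380,235),(435,220,490,265))):
    print(n)
    m=red(s,bt)|wh(s,bt); print('tag',rect(s,big(m),.066))
    w=big(wh(s,bt)); print('label',onz(s,w.mean(0),.066))
    m=mask(s,(105,120,40),(125,255,255),bb); c=big(m);print('box',rect(s,c,.060),c.min(0),c.max(0))
    m=mask(s,(45,100,40),(85,255,255),bb); c=big(m);print('button',c.mean(0),onz(s,(c.min(0)+c.max(0))/2,.060))
    m=mask(s,(22,150,100),(32,255,255),bc); c=big(m);print('cap',rect(s,c,.162),c.min(0),c.max(0),cv2.minEnclosingCircle(c.astype(np.float32)))
def up(s,bx,k): x0,y0,x1,y1=bx;return cv2.resize(cv2.cvtColor(s['image'][y0:y1,x0:x1],cv2.COLOR_RGB2BGR),(400,300),interpolation=cv2.INTER_CUBIC)
t=np.vstack([np.hstack([up(b,(300,158,380,218),5),up(b,(427,212,507,272),5)]),np.hstack([up(a,(255,195,335,255),5),up(b,(208,180,288,240),5)])])
cv2.imwrite('pics/c1.png',t)
E
```

```text
scene
tag (array([0.55805902, 0.2402562 ]), 106.8159408569336, 52.935489654541016, 23.579301834106445)
label [0.52649566 0.22903415 0.066     ]
box (array([0.60698071, 0.00989545]), 150.8137969970703, 39.06635665893555, 159.04049682617188) [283. 204.] [303. 253.]
button [294.         216.40909091] [0.57258037 0.01854512 0.06      ]
cap (array([ 0.49051328, -0.23050063]), 89.108154296875, 50.68879318237305, 2.4374523162841797) [159. 167.] [184. 192.] ((171.4851531982422, 179.16831970214844), 13.92586898803711)
top
tag (array([0.55611725, 0.23914674]), 107.0234603881836, 51.434417724609375, 23.671377182006836)
label [0.52782658 0.22669896 0.066     ]
box (array([0.58779016, 0.01157775]), 118.8444595336914, 32.48955535888672, 158.9187469482422) [330. 166.] [359. 218.]
button [343.07692308 197.46153846] [0.5755891  0.01590833 0.06      ]
cap (array([ 0.47159882, -0.22896663]), 56.14911651611328, 49.34361267089844, 88.60279083251953) [452. 230.] [479. 254.] ((465.6851806640625, 242.5), 13.767250061035156)
```

View pics/c1.png

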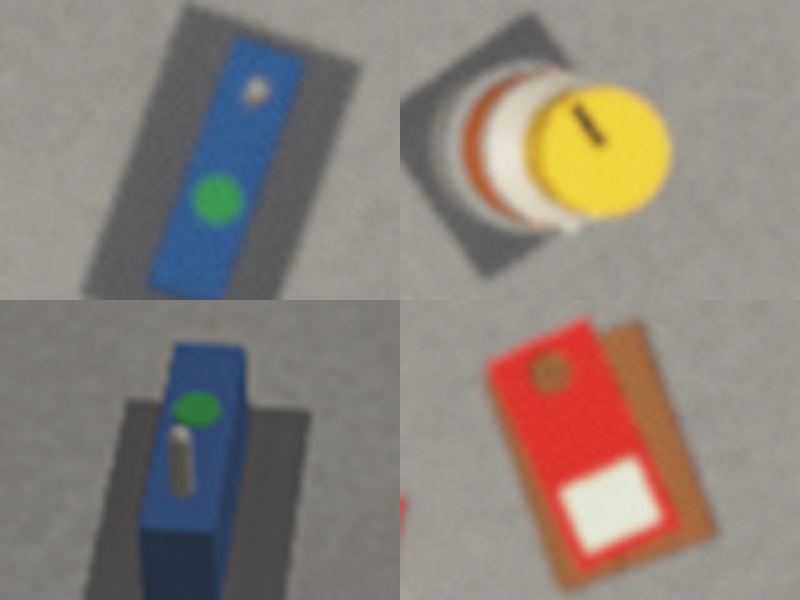

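```bash
cat > plan.py <<'E'
from h import *
from scipy.spatial.transform import Rotation as Ro
def plan(pos,yaw):
    "TCP target pos (world), jaw yaw deg, pointing down -> normalised turn, shift"
    o=get_obs();R=np.array(o['tcp_rot']);c,s=np.cos(np.radians(yaw)),np.sin(np.radians(yaw))
    T=np.array([[0,c,s],[0,s,-c],[-1,0,0]],float)
    t=Ro.from_matrix(R.T@T).as_rotvec(degrees=True)/180
    d=R.T@(np.array(pos)-o['tool_pos'])/.6
    print('turn',t.round(4),'shift',d.round(4),'deg',np.linalg.norm(t)*180,'mm',np.linalg.norm(d)*600)
def st():
    o=get_obs();R=np.array(o['tcp_rot']);print('t',o['time'],'pos',o['tool_pos'].round(4),'yaw',np.degrees(np.arctan2(R[1,1],R[0,1])).round(2),'q',o['q'].round(1),'F',o['ft_force'].round(2),'w',round(o['width'],4))
E
python3 - <<'E'
from m import *;from plan import *;import pickle
a,b=pickle.load(open('s0.pkl','rb'))
print('tip tri',tri(a,(291,220.8),b,(351.2,176)))
print('tip z',onz(a,(291,220.8),.096),onz(b,(351.2,176),.096))
print('btn tri',tri(a,(294.3,216.5),b,(343.3,198)))
print('cap top',onz(b,(468.2,242.2),.162), 'scene ctr guess',onz(a,(171.8,174.5),.162))
p,q=onz(b,(427+177/5,212+108/5),.162),onz(b,(427+203/5,212+145/5),.162)
print('pointer',p,q,np.degrees(np.arctan2(*(p-q)[1::-1])))
m=mask(b,(0,0,50),(180,60,95),(410,205,480,275));c=big(m);print('foot',rect(b,c,.004))
plan((.557,.2397,.33),113.6)
E
```

```text
tip tri (array([6.20664081e-01, 2.10997381e-04, 9.53596060e-02]), np.float64(0.0032663679322260616))
tip z [0.62175297 0.00166408 0.096     ] [ 0.62022908 -0.00133596  0.096     ]
btn tri (array([0.5747792 , 0.01698365, 0.06088312]), np.float64(0.003441699278115117))
cap top [ 0.47101754 -0.23446438  0.162     ] scene ctr guess [ 0.4759462  -0.22856381  0.162     ]
pointer [ 0.48898331 -0.22311965  0.162     ] [ 0.47351261 -0.23331664  0.162     ] 33.38953795220469
foot (array([ 0.50098615, -0.21485629]), 85.23126983642578, 17.428482055664062, 124.72802734375)
turn [-0.2094 -0.0003  0.0007] shift [ 0.1233 -0.4273  0.8032] deg 37.685835716065405 mm 550.8919248968986
```

Call:
step_arm([
  [[-0.05,0,0],[0.012,-0.043,0.08],1],
  [[-0.1,0,0],[0.025,-0.085,0.16],1],
  [[-0.15,0,0],[0.037,-0.128,0.24],1],
  [[-0.2094,0,0],[0.05,-0.17,0.32],1],
  [[-0.2094,0,0],[0.062,-0.214,0.4],1],
  [[-0.2094,0,0],[0.074,-0.256,0.48],1],
  [[-0.2094,0,0],[0.086,-0.3,0.56],1],
  [[-0.2094,0,0],[0.1,-0.342,0.64],1],
  [[-0.2094,0,0],[0.111,-0.385,0.72],1],
  [[-0.2094,-0.0003,0.0007],[0.1233,-0.4273,0.8032],1],
  [[-0.2094,-0.0003,0.0007],[0.1233,-0.4273,0.8032],1],
  [[-0.2094,-0.0003,0.0007],[0.1233,-0.4273,0.8032],1],
])

```text
time: 1.6
tool_pos: [0.5566, 0.2396, 0.3293]
tcp_rot: [[-0.002, -0.4, 0.917], [0.0, 0.917, 0.4], [-1.0, 0.001, -0.002]]
ft_force: [-0.2, 1.0, 1.2]
width: 0.0851
```

```bash
python3 -c "
from plan import *
st();plan((.557,.2397,.216),113.6)"
```

```text
t 1.6 pos [0.5566 0.2396 0.3293] yaw 113.55 q [ 19.2  20.2  99.7   0.   60.3 -94.4] F [-0.15  1.    1.18] w 0.0851
turn [-0.0003 -0.0005 -0.0003] shift [ 0.1889 -0.0002  0.001 ] deg 0.11605020431466828 mm 113.3312125555182
```

Call:
step_arm([
  [[0,0,0],[0.05,0,0],1],
  [[0,0,0],[0.1,0,0],1],
  [[0,0,0],[0.15,0,0.001],1],
  [[0,-0.0005,0],[0.189,0,0.001],1],
  [[0,-0.0005,0],[0.189,0,0.001],1],
  [[0,-0.0005,0],[0.189,0,0.001],0.4],
  [[0,-0.0005,0],[0.189,0,0.001],0.3],
  [[0,-0.0005,0],[0.189,0,0.001],0.3],
  [[0,-0.0005,0],[0.189,0,0.001],0.3],
  [[0,-0.0005,0],[0.189,0,0.001],0.3],
], grip_force=40)

```text
time: 2.85
tool_pos: [0.5578, 0.2404, 0.2179]
tcp_rot: [[0.002, -0.399, 0.917], [0.002, 0.917, 0.399], [-1.0, 0.001, 0.003]]
ft_force: [-1.5, 1.8, 7.4]
width: 0.0488
```

```bash
python3 -c "
from plan import *
st()"
```

```text
t 2.85 pos [0.5578 0.2404 0.2179] yaw 113.55 q [ 1.920e+01  2.900e+01  1.022e+02  1.000e-01  4.860e+01 -9.440e+01] F [-1.53  1.76  7.36] w 0.0488
```

Call:
step_arm([
  [[0,0,0],[-0.03,0,0],0.3],
  [[0,0,0],[-0.07,0,0],0.3],
  [[0,0,0],[-0.12,0,0],0.3],
  [[0,0,0],[-0.17,0,0],0.3],
  [[0,0,0],[-0.17,0,0],0.3],
  [[0,0,0],[-0.17,0,0],0.3],
])

```text
time: 3.6
tool_pos: [0.5571, 0.2398, 0.3196]
tcp_rot: [[0.002, -0.399, 0.917], [0.002, 0.917, 0.399], [-1.0, 0.001, 0.002]]
ft_force: [-0.9, -0.5, -0.2]
width: 0.0487
```

```bash
python3 - <<'E'
from m import *;from plan import *
st();a=snap('scene','scene1');b=snap('top','top1')
u=lambda s,x,y:cv2.resize(cv2.cvtColor(s['image'][y:y+100,x:x+130],cv2.COLOR_RGB2BGR),None,fx=3,fy=3,interpolation=cv2.INTER_CUBIC)
cv2.imwrite('pics/c2.png',np.hstack([u(a,330,115),u(b,175,150)]))
plan((.589,.013,.318),68.9)
E
```

```text
t 3.6 pos [0.5571 0.2398 0.3196] yaw 113.53 q [ 19.2  20.8 100.    0.1  59.  -94.4] F [-0.93 -0.47 -0.16] w 0.0487
turn [ 2.48e-01 -2.00e-04 -4.00e-04] shift [ 0.     -0.3679 -0.1017] deg 44.63889376521693 mm 229.04663088975957
```

View pics/c2.png

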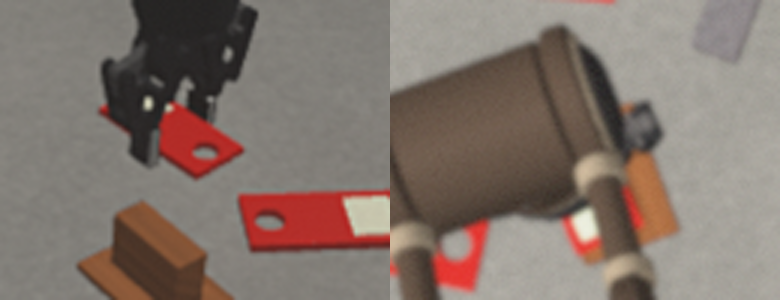

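The tag is held level in the jaws. Its hole is at scene (398.7,165.7), and the rest below is empty.

```bash
python3 - <<'E'
from m import *;from plan import *
s=snap('scene')
h=onz(s,(398.7,165.7),.166);o=get_obs()['tool_pos'];print('hole meas',h,'expected',o[:2]+.036*np.array([np.cos(np.radians(23.53)),np.sin(np.radians(23.53))]))
plan((.589,.013,.318),68.9)
E
```

```text
hole meas [0.58874751 0.25646647 0.166     ] expected [0.58983139 0.25417385]
turn [ 2.48e-01 -2.00e-04 -4.00e-04] shift [-2.000e-04 -3.680e-01 -1.018e-01] deg 44.63948860565225 mm 229.07259032224744
```

Call:
step_arm([
  [[0.05,0,0],[0,-0.07,-0.02],0.3],
  [[0.1,0,0],[0,-0.14,-0.04],0.3],
  [[0.15,0,0],[0,-0.21,-0.06],0.3],
  [[0.2,0,0],[0,-0.28,-0.08],0.3],
  [[0.248,0,0],[0,-0.34,-0.095],0.3],
  [[0.248,0,0],[0,-0.368,-0.1017],0.3],
  [[0.248,0,0],[0,-0.368,-0.1017],0.3],
  [[0.248,0,0],[0,-0.368,-0.1017],0.3],
])

```text
time: 4.75
tool_pos: [0.5888, 0.0141, 0.3175]
tcp_rot: [[-0.002, 0.358, 0.934], [0.002, 0.934, -0.358], [-1.0, 0.001, -0.002]]
ft_force: [0.5, 0.2, -0.1]
width: 0.049
```

```bash
python3 - <<'E'
from m import *;from plan import *
st();a=snap('scene');b=snap('top')
u=lambda s,x,y:cv2.resize(cv2.cvtColor(s['image'][y:y+100,x:x+130],cv2.COLOR_RGB2BGR),None,fx=3,fy=3,interpolation=cv2.INTER_CUBIC)
cv2.imwrite('pics/c3.png',np.hstack([u(a,230,150),u(b,280,140)]))
E
```

```text
t 4.75 pos [0.5888 0.0141 0.3175] yaw 69.0 q [-2.900e+00  1.930e+01  1.024e+02  1.000e-01  5.840e+01 -7.200e+01] F [ 0.47  0.18 -0.13] w 0.049
```

View pics/c3.png

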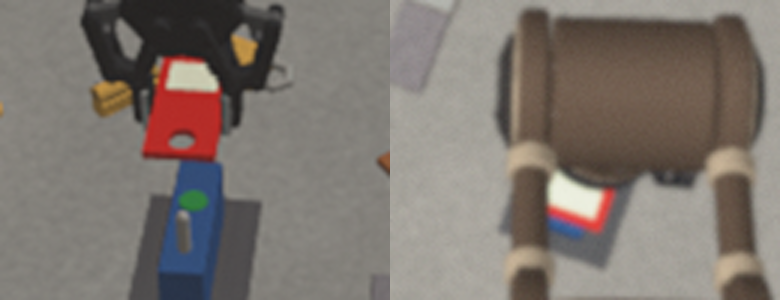

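The tag is aligned above the box. The hole is at scene (290.7,196.7), and the post tip below it is at about (291,221).

```bash
python3 - <<'E'
from m import *;from plan import *
s=snap('scene')
for z in(.1626,.1656):print(onz(s,(290.7,196.7),z))
print(onz(s,(291,220.8),.096), proj(s,(.6212,0,.06)))
o=get_obs()['tool_pos'];print(o[:2]+.036*np.array([np.cos(np.radians(21)),-np.sin(np.radians(21))]))
plan((.588,.013,.265),68.9)
E
```

```text
[0.61901181 0.00473273 0.1626    ]
[0.62229625 0.00410228 0.1656    ]
[0.62175297 0.00166408 0.096     ] [290.94200076 232.43615854]
[0.62248851 0.00139479]
turn [ 0.0007 -0.0005 -0.0003] shift [ 0.088  -0.0026 -0.0005] deg 0.16487779112001888 mm 52.81400349740492
```

Call:
step_arm([
  [[0,-0.0005,0],[0.03,-0.004,0],0.3],
  [[0,-0.0005,0],[0.065,-0.004,0],0.3],
  [[0,-0.0005,0],[0.09,-0.004,0],0.3],
  [[0,-0.0005,0],[0.09,-0.004,0],0.3],
  [[0,-0.0005,0],[0.1,-0.004,0],0.3],
  [[0,-0.0005,0],[0.11,-0.004,0],0.3],
  [[0,-0.0005,0],[0.12,-0.004,0],0.3],
  [[0,-0.0005,0],[0.13,-0.004,0],0.3],
  [[0,-0.0005,0],[0.13,-0.004,0],0.3],
])

```text
time: 6.02
tool_pos: [0.5876, 0.0122, 0.2391]
tcp_rot: [[-0.001, 0.358, 0.934], [0.001, 0.934, -0.358], [-1.0, 0.001, -0.001]]
ft_force: [0.0, 0.5, 0.7]
width: 0.0491
```

```bash
python3 - <<'E'
from m import *;from plan import *
st();a=snap('scene')
u=lambda s,x,y:cv2.resize(cv2.cvtColor(s['image'][y:y+100,x:x+130],cv2.COLOR_RGB2BGR),None,fx=4,fy=4,interpolation=cv2.INTER_CUBIC)
cv2.imwrite('pics/c4.png',u(a,230,160))
plan((.588,.012,.2185),68.9)
E
```

```text
t 6.025 pos [0.5876 0.0122 0.2391] yaw 69.02 q [-3.100e+00  2.540e+01  1.046e+02  1.000e-01  5.000e+01 -7.210e+01] F [0.02 0.48 0.73] w 0.0491
turn [ 0.0007 -0.0002 -0.0003] shift [ 0.035  -0.0002  0.0005] deg 0.13957301511897036 mm 20.98428238309367
```

View pics/c4.png

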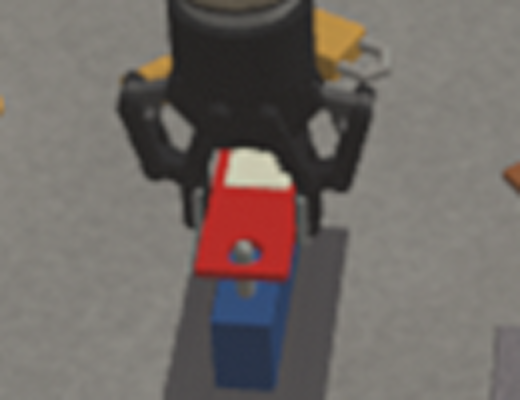

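The post tip shows through the hole, at crop (243,248), which is scene (291,222). I'll lower and release.

Call:
step_arm([
  [[0,0,0],[0.01,0,0],0.3],
  [[0,0,0],[0.02,0,0],0.3],
  [[0,0,0],[0.028,0,0],0.3],
  [[0,0,0],[0.035,0,0],0.3],
  [[0,0,0],[0.035,0,0],0.3],
  [[0,0,0],[0.035,0,0],0.7],
  [[0,0,0],[0.035,0,0],1],
  [[0,0,0],[0.035,0,0],1],
  [[0,0,0],[0.035,0,0],1],
])

```text
time: 7.2
tool_pos: [0.5878, 0.0122, 0.2185]
tcp_rot: [[-0.0, 0.358, 0.934], [0.001, 0.934, -0.358], [-1.0, 0.001, -0.0]]
ft_force: [-0.2, 0.5, -0.2]
width: 0.0857
```

Call:
step_arm([
  [[0,0,0],[0,0,0],1],
  [[0,0,0],[-0.04,0,0],1],
  [[0,0,0],[-0.1,0,0],1],
  [[0,0,0],[-0.18,0,0],1],
  [[0,0,0],[-0.25,0,0],1],
  [[0,0,0],[-0.25,0,0],1],
])

```text
time: 7.95
tool_pos: [0.5896, 0.012, 0.3736]
tcp_rot: [[0.01, 0.358, 0.934], [0.0, 0.934, -0.358], [-1.0, 0.004, 0.009]]
ft_force: [-0.1, -0.9, -1.1]
width: 0.0853
```

```bash
python3 - <<'E'
from m import *;from plan import *
st();a=snap('scene');b=snap('top')
u=lambda s,x,y:cv2.resize(cv2.cvtColor(s['image'][y:y+100,x:x+130],cv2.COLOR_RGB2BGR),None,fx=3,fy=3,interpolation=cv2.INTER_CUBIC)
cv2.imwrite('pics/c5.png',np.hstack([u(a,230,170),u(a,110,140)]))
plan((.474,-.232,.37),64)
plan((.474,-.232,.37),34)
plan((.474,-.232,.37),4)
E
```

```text
t 7.95 pos [0.5896 0.012  0.3736] yaw 69.03 q [-3.100e+00  1.540e+01  1.003e+02  1.000e-01  6.370e+01 -7.210e+01] F [-0.08 -0.89 -1.08] w 0.0853
turn [ 0.0279  0.     -0.0004] shift [-0.0026 -0.4476 -0.0312] deg 5.024827930830709 mm 269.2276293655686
turn [ 1.946e-01 -1.000e-04 -4.000e-04] shift [-0.0026 -0.4476 -0.0312] deg 35.024477836408124 mm 269.2276293655686
turn [ 3.612e-01 -2.000e-04 -3.000e-04] shift [-0.0026 -0.4476 -0.0312] deg 65.02444928434939 mm 269.2276293655686
```

View pics/c5.png

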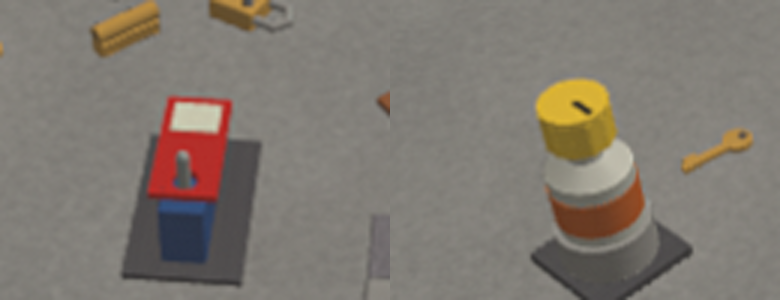

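The tag hangs flat on the post, with the label end over the button. The cap's top-face centre is at scene (170.7,174.3), which puts it at about (0.474,-0.2325).

Call:
step_arm([
  [[0.05,0,0],[0,-0.08,-0.005],1],
  [[0.1,0,0],[0,-0.17,-0.01],1],
  [[0.15,0,0],[0,-0.26,-0.017],1],
  [[0.195,0,0],[-0.0026,-0.35,-0.024],1],
  [[0.195,0,0],[-0.0026,-0.42,-0.03],1],
  [[0.195,0,0],[-0.0026,-0.448,-0.031],1],
  [[0.195,0,0],[-0.0026,-0.448,-0.031],1],
  [[0.195,0,0],[-0.0026,-0.448,-0.031],1],
])

```text
time: 9.05
tool_pos: [0.4744, -0.2313, 0.3693]
tcp_rot: [[-0.0, 0.829, 0.559], [0.002, 0.559, -0.829], [-1.0, 0.001, -0.002]]
ft_force: [-0.5, 0.8, 0.5]
width: 0.0855
```

```bash
python3 - <<'E'
from m import *;from plan import *
st();plan((.474,-.2325,.303),34)
E
```

```text
t 9.05 pos [ 0.4744 -0.2313  0.3693] yaw 33.97 q [-3.070e+01  9.200e+00  1.085e+02  1.000e-01  6.240e+01 -6.480e+01] F [-0.48  0.81  0.5 ] w 0.0855
turn [-0.0002 -0.0007 -0.0003] shift [ 0.1105 -0.0018  0.0016] deg 0.14081585666969368 mm 66.31012443607618
```

Call:
step_arm([
  [[0,-0.0007,0],[0.04,-0.002,0.0015],1],
  [[0,-0.0007,0],[0.08,-0.002,0.0015],1],
  [[0,-0.0007,0],[0.11,-0.002,0.0015],1],
  [[0,-0.0007,0],[0.11,-0.002,0.0015],1],
  [[0,-0.0007,0],[0.11,-0.002,0.0015],0.65],
  [[0,-0.0007,0],[0.11,-0.002,0.0015],0.5],
  [[0,-0.0007,0],[0.11,-0.002,0.0015],0.4],
  [[0,-0.0007,0],[0.11,-0.002,0.0015],0.4],
  [[0,-0.0007,0],[0.11,-0.002,0.0015],0.4],
], grip_force=25)

```text
time: 10.18
tool_pos: [0.4742, -0.2329, 0.3042]
tcp_rot: [[0.002, 0.829, 0.559], [-0.001, 0.559, -0.829], [-1.0, 0.002, 0.002]]
ft_force: [-0.6, -1.1, 4.9]
width: 0.0517
```

```bash
python3 - <<'E'
from m import *;from plan import *
st();a=snap('scene')
cv2.imwrite('pics/c6.png',cv2.resize(cv2.cvtColor(a['image'][130:230,110:240],cv2.COLOR_RGB2BGR),None,fx=4,fy=4,interpolation=cv2.INTER_CUBIC))
E
```

```text
t 10.175 pos [ 0.4742 -0.2329  0.3042] yaw 33.97 q [-30.9  14.1 111.2   0.   54.6 -64.9] F [-0.62 -1.1   4.88] w 0.0517
```

View pics/c6.png

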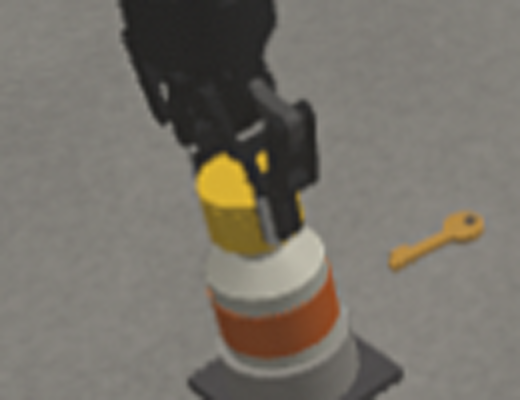

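The fingers sit on opposite flats of the cap (width 51.7 mm) with little side force. Next I press it down.

Call:
step_arm([
  [[0,0,0],[0,0,0],0.4],
  [[0,0,0],[0.005,0,0],0.4],
  [[0,0,0],[0.01,0,0],0.4],
  [[0,0,0],[0.014,0,0],0.4],
  [[0,0,0],[0.014,0,0],0.4],
  [[0,0,0],[0.014,0,0],0.4],
], grip_force=60)

```text
time: 10.98
tool_pos: [0.4743, -0.233, 0.2968]
tcp_rot: [[0.002, 0.829, 0.559], [-0.001, 0.559, -0.829], [-1.0, 0.001, 0.002]]
ft_force: [-3.5, 1.0, 9.7]
width: 0.0514
```

Call:
step_arm([
  [[-0.035,0,0],[0.003,0,0],0.4],
  [[-0.07,0,0],[0.003,0,0],0.4],
  [[-0.105,0,0],[0.003,0,0],0.4],
  [[-0.14,0,0],[0.003,0,0],0.4],
  [[-0.175,0,0],[0.003,0,0],0.4],
  [[-0.21,0,0],[0.003,0,0],0.4],
  [[-0.245,0,0],[0.003,0,0],0.4],
  [[-0.28,0,0],[0.003,0,0],0.4],
  [[-0.31,0,0],[0.003,0,0],0.4],
  [[-0.34,0,0],[0.003,0,0],0.4],
  [[-0.34,0,0],[0.003,0,0],0.4],
])

```text
time: 12.35
tool_pos: [0.4754, -0.2328, 0.2969]
tcp_rot: [[0.005, -0.09, 0.996], [-0.0, 0.996, 0.09], [-1.0, -0.001, 0.005]]
ft_force: [-0.8, 2.6, 11.4]
width: 0.0507
```

```bash
python3 - <<'E'
from m import *;from plan import *
st();a=snap('scene')
print(get_obs()['wrist_torque'])
cv2.imwrite('pics/c7.png',cv2.resize(cv2.cvtColor(a['image'][130:230,110:240],cv2.COLOR_RGB2BGR),None,fx=4,fy=4,interpolation=cv2.INTER_CUBIC))
plan((.474,-.2329,.391),95)
E
```

```text
t 12.35 pos [ 0.4754 -0.2328  0.2969] yaw 95.17 q [ -30.8   14.8  111.3    0.2   53.7 -126.1] F [-0.8   2.58 11.35] w 0.0507
[ 0.42865322  0.17438618 -0.01454034]
turn [0.0008 0.0016 0.0003] shift [-0.1569  0.     -0.0015] deg 0.3261515101610252 mm 94.12697367913961
```

View pics/c7.png

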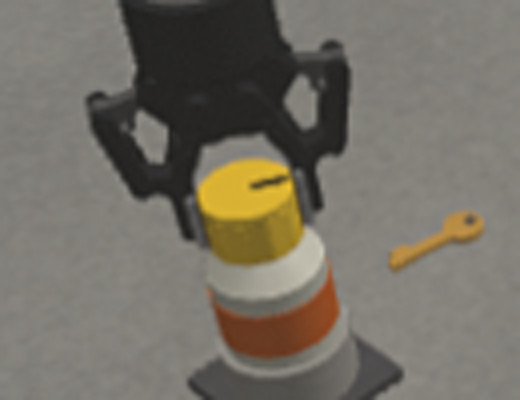

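The cap turned with the gripper: the pointer now aims right, at crop (290,180). Next I lift it.

Call:
step_arm([
  [[0,0,0],[-0.01,0,0],0.4],
  [[0,0,0],[-0.025,0,0],0.4],
  [[0,0,0],[-0.045,0,0],0.4],
  [[0,0,0],[-0.065,0,0],0.4],
  [[0,0,0],[-0.085,0,0],0.4],
  [[0,0,0],[-0.11,0,-0.001],0.4],
  [[0,0,0],[-0.135,0,-0.0015],0.4],
  [[0,0,0],[-0.155,0,-0.0015],0.4],
  [[0,0,0],[-0.165,0,-0.0015],0.4],
  [[0,0,0],[-0.165,0,-0.0015],0.4],
  [[0,0,0],[-0.165,0,-0.0015],0.4],
  [[0,0,0],[-0.165,0,-0.0015],0.4],
])

```text
time: 13.9
tool_pos: [0.4738, -0.2328, 0.3952]
tcp_rot: [[0.004, -0.09, 0.996], [0.0, 0.996, 0.09], [-1.0, -0.0, 0.004]]
ft_force: [0.6, -0.5, -0.6]
width: 0.0511
```

```bash
python3 - <<'E'
from m import *;from plan import *
st();a=snap('scene')
cv2.imwrite('pics/c8.png',cv2.resize(cv2.cvtColor(a['image'][100:270,100:330],cv2.COLOR_RGB2BGR),None,fx=3,fy=3,interpolation=cv2.INTER_CUBIC))
E
```

```text
t 13.9 pos [ 0.4738 -0.2328  0.3952] yaw 95.15 q [-3.090e+01  7.500e+00  1.072e+02  1.000e-01  6.510e+01 -1.261e+02] F [ 0.57 -0.49 -0.57] w 0.0511
```

View pics/c8.png

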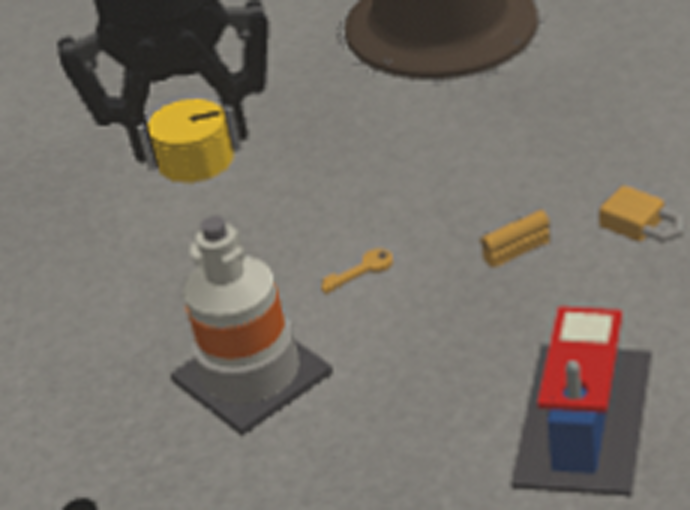

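The cap is off and level above the open neck, and the tag still hangs on the post. I'm handing in.

```bash
python3 -c "
from bench import job_done
print(job_done())"
```

```text
the job is handed in; nothing more can be done
None
```

The job was handed in at about 14 s on the robot's clock, with both parts done; the hand-in gave no verdict.

- **Tag:** The red tag hangs by its hole on the switch box post, flat along the box with its label end over the green button. It is released, and the last picture still shows it in place.
- **Cap:** I gripped the cap on its flats and pressed it down about 7.4 mm, with about 10 N at the wrist. I then turned it 61° anticlockwise while it was down and lifted it 98 mm. The last picture shows it level above the open neck, with its underside at an estimated 7 cm above the rim. The grip is 51 mm wide with a 60 N setting, and the wrist force was near zero.
- **Other things:** The lock cylinder, key and padlock, which are in the last picture, look undisturbed. I did not check the other bystanders again at the end.
- **Measurement disagreement:** The two cameras differed by about 2–3 mm on the tag and box. On the cap they differed by about 5 mm or more. I used averages, and neither the post fit nor the cap grip showed any sign of being off centre.

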